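# Turn the weld coupon and hold the click clamp at four

## Robot

A 6-joint arm with a two-finger parallel gripper is mounted at the origin on the work surface. World frame = base frame: x ahead of the robot, y to its left, z up, the work surface at z = 0. Lengths are in m, angles in degrees, forces in N, time in s.
With the tool pointing down it reaches from about 0.375 to 0.9 m from the base axis. Payload 3.1 kg.
Tool frame: the origin (TCP) lies at the very end of the fingers, on their centre line; the grasp point (between the pads) lies 19 mm behind it; z points along the fingers, y is the line along which they close (so a half turn about z gives the same grasp; the last joint's range is limited). The gripper opens to 87 mm and grips with 3 to 60 N. Pads are 19 mm wide; open, the fingers measure 117 mm over their backs; the gripper's body (75 mm by 190 mm) begins 51 mm behind the grasp point.
Start: joints at [-80.587, 30.224, 82.088, -0, 67.689, -10.227], TCP at [0.21, -0.589, 0.223] pointing down, gripper open.
Joint ranges: [-176.69, 176.69], [-43.24, 126.21], [12.49, 139.97], [-82, 262], [0, 151.66], [-163.58, 163.58]. Speed limits (degrees/s): [159.86, 159.86, 180, 180, 180, 180].

## Interface

Orientations are given as a 3x3 rotation matrix whose columns are the frame's x, y, z axes.
In Python, from rig import bot gives the robot as it stands.
- The arm moves only by the tool move_arm, never from a script. Its argument "increments" is a list of rows, each an object with "xyz": the shift along the tool's x, y, z in mm, a list of three; "roll": the turn about the tool's z in rad; "grip": the opening in per cent of the stroke, from 0 (shut) to 100 (fully open). A call has 1 to 5 rows; each row shifts and turns the commanded pose from where the row before left it, along the tool's axes as they then stand; what a row does not reach is not made up. A row lasts 1/12 s, in which the tool goes at most 41.7 mm and 7.16 degrees, less where a joint would pass 70% of its speed; a pose out of reach is approached as far as the arm can. A call is refused whole if a number of a shift passes 41.7 or a number of a turn 0.125, either way. A call with a gripper value outside its range is refused whole. The fingers move at their own pace and stop on an object; the grip force is fixed at half the most. Time passes only in rows, so rows that do not move let the fingers close. It gives the time, the measured TCP pose, the force, the opening and the grip force at its end, in the units of the state.
- bot.read_state(): the state, without advancing time (a new reading comes with each control period).
- bot.capture(name): name is "side" or "top"; returns (picture, depth): 420x560x3 uint8, red, green, blue; 420x560 float32, m along the optical axis (not along the pixel's ray), 0 where there is no reading.
- bot.camera_model(name): a dict with "intrinsics" (3x3 intrinsics, pixels), "rvec" (rotation vector, rad) and "tvec" (3), from world to camera coordinates, as OpenCV has them. Camera axes: x right, y down, z forward; pixel columns grow to the right and rows downward; lengths in m; the calibration is good to about 2 mm. A picture is of the moment at which its call begins. camera_model takes no time and is no camera call.
- bot.hand_in(): hands the job in; it is judged then, once.
Trained networks look in the newest picture that a camera, given by its name, has taken for a name from the list of things; names that differ only in an ending like _2 or _b are one class to them, and where a whole thing is asked for, a point or a joint stands for the part that bears it (a point fixed in the world has none). Each returns a list of dicts, best first, with "conf" (0 to 1); they miss things now and then, are a little off and sometimes report something else, mostly with a low value. They report only what shows in the picture. A call takes as long as a camera call. They do not tell look-alikes from the thing itself.
- bot.spot_in(label, camera): "at" ([x, y, z] in m, in the coordinates of the camera as it stood for that picture, good to about 4 mm: the middle of the surface that is visible of it).
- bot.trace(label, camera): "mask" (420x560 bool, what is visible of it).
The state is a dict: "time_s": time; "joint_positions": joint angles; "qvel": joint speeds; "tau": joint torques, N m; "position": TCP position; "tcp_rot": TCP orientation; "force": force on the tool from outside, world axes, zero at the start; "moment": the same for the moment, N m; "opening": opening from 0.0 (shut) to 1.0 (fully open); "grasp_force": force on a finger pad.
Only numpy, scipy, OpenCV 4.12 (cv2) and the standard library are available. Lean on these libraries where they do the work, as an engineer would, in place of code of your own. Each camera call takes 0.05 s, during which the arm holds its last target. There are 200 camera calls.

## Task

Pick up the welded T piece that lies crosswise in the clamping fixture, turn it a quarter turn and set it back down on the bed so that it lies lengthwise, centred between the stop bar and the jaw, and let go of it. Then take the ratchet lever by its black handle and swing it round exactly four clicks, never a fifth, so that the jaw presses the piece home against the stop bar. The lever springs back if released, so finish while still holding the handle at the fourth click; leave the hammer, brush and tube alone.

Things in the scene. Friction and masses are not known exactly. Their poses are not given: they have to be found in the camera images.
- fixture: Steel clamping fixture fixed on the table, base 190 x 365 x 12 mm (x -70 to 120, y -200 to 165 mm). Origin on the table surface, z up. Its y is the clamping direction: jaw, then bed (120 mm in x, 94 in y, top 30 mm above the table), then stop bar. A green plunger housing stands at x 92, y -177. Only the lever's handle is higher than 62 mm above the table.
- stop (a point): Middle of the stop bar's face that looks towards the jaw, 40 mm above the table; the bar is 120 mm long in the fixture's x, 30 mm thick, top 55 mm above the table. Axes as the fixture's; in its frame at x 0, y 125 mm.
- seat (a point): Point on the top of the bed (30 mm above the table), midway between the stop bar's face and the pad's face when the lever is at rest (the faces are then 100 mm apart). Axes as the fixture's; in its frame at x 0, y 75 mm.
- coupon: Steel T-shaped piece, about 0.6 kg: plate 90 x 60 x 10 mm, and along the middle of its length an upright rib 64 mm long, 10 mm thick, its top 56 mm above the plate's underside. Origin at the centre of the underside; x along the length and the rib, z up. It starts flat on the bed, its length square to the clamping direction within 0.35 rad. Wanted: length along the fixture's y, either way round.
- pad: Sprung steel pad on the front of the jaw, 60 mm wide in the fixture's x, 32 to 54 mm above the table. Origin at the middle of its front face in x and y, at table height. It moves along the fixture's +y by 5 mm per lever click and gives way on a spring (2.4 N at first touch, then 0.8 N per mm).
- lever (a joint): Lever angle in rad: 0 at rest, grows as the lever turns clockwise seen from above (handle comes towards the robot, then towards the bed side). Clicks are 0.2094 apart: click n snaps at (n - 0.5) x 0.2094, its middle is n x 0.2094: four clicks is 0.838, a fifth snaps at 0.942. Goes to 1.5. A spring returns it (5.5 to 7 N at the handle); clicks add a ripple of some 3 N and do not lock it.
- handle: Upright black handle at the lever's end, 20 mm diameter, 50 to 118 mm above the table. Origin on its axis, 85 mm above the table. It spins freely on its own axis and swings level on a 130 mm circle about pivot. The bar below is 24 mm wide, top 50 mm above the table. Seen from the pivot it stands at 240 degrees (counterclockwise from the fixture's x) at rest, at 192 degrees at four clicks.
- pivot (a point): Point on the lever's vertical axis, 85 mm above the table, level with handle's origin.
- hammer: Bystander: hammer lying on the table, 260 mm long. Leave it alone.
- brush: Bystander: hand brush lying on the table, 220 mm long. Leave it alone.
- tube: Bystander: offcut of 40 mm square steel tube, 110 mm long, lying on the table. Leave it alone.
There are look-alikes about, which are no part of the job. Leave any turquoise look-alike of the coupon alone.

How it is judged:
By the outcome, as a careful person would: the job done as asked, in the order asked, and still so for the second after the job is handed in, while the arm keeps its last pose, push and grip.
It also fails if it takes over 58 s, if anything falls off the work surface, if the arm or the gripper's body presses on something with over 40 N, if the wrist force passes 120 N, or if a joint passes its speed limit or range.

## Working session

There is one attempt and no reset: what is moved stays moved. The work goes in short steps, Python scripts to look and compute and a tool call to move; the robot and the scene stay as the last step left them, time stands still between calls to the robot, and variables do not carry over. Pictures are saved under pics/ and viewed, at most 10 in all, crops included, and the job is handed in when it is done.

Besides the shell and the picture viewer there is one more tool, called after "Request:" as name(argument=value, ...) on one line, values as JSON. move_arm: Moves the arm, as the interface text tells. Its arguments: {"type":"object","properties":{"increments":{"type":"array"}},"required":["increments"]}

```bash
ls; mkdir -p pics; cat > h.py <<'E'
import numpy as np, cv2
from rig import bot
def cam(n):
    m=bot.camera_model(n); return np.array(m["intrinsics"]),cv2.Rodrigues(np.array(m["rvec"],float))[0],np.array(m["tvec"],float).ravel()
def c2w(n,p):
    K,R,t=cam(n); return (np.asarray(p)-t)@R
def cloud(n,D):
    K,R,t=cam(n); v,u=np.mgrid[:D.shape[0],:D.shape[1]]
    return (np.dstack([(u-K[0,2])/K[0,0]*D,(v-K[1,2])/K[1,1]*D,D])-t)@R
def proj(n,p):
    K,R,t=cam(n); q=(R@np.asarray(p,float)+t); q=K@q; return q[:2]/q[2]
def save(f,im): cv2.imwrite(f,im[:,:,::-1])
E
python3 - <<'E'
from h import *
for n in("top","side"):
    im,D=bot.capture(n); save(f"pics/{n}1.png",im); np.save(n+"D.npy",D)
    K,R,t=cam(n); print(n,"cam at",(-t@R).round(3), K[0,0])
    for l in("fixture","coupon","pad","handle","lever","stop"):
        r=bot.spot_in(l,n)
        print(n,l,[(c2w(n,x["at"]).round(3).tolist(),round(x["conf"],2)) for x in r[:3]])
E
```

```text
pics
top cam at [ 0.411 -0.019  1.603] 515.3361610222987
top fixture [([0.619, -0.061, 0.015], 0.63)]
top coupon [([0.593, 0.052, 0.04], 0.93), ([0.614, 0.238, 0.01], 0.8), ([0.404, 0.051, 0.013], 0.73)]
top pad [([0.596, -0.003, 0.057], 0.42)]
top handle []
top lever [([0.64, -0.155, 0.049], 0.95)]
top stop [([0.621, -0.059, 0.013], 0.87), ([0.639, -0.156, 0.05], 0.36)]
side cam at [ 0.35  -1.271  1.   ] 491.4639153376078
side fixture [([0.616, -0.094, 0.016], 0.62), ([0.667, 0.357, 0.031], 0.17)]
side coupon [([0.614, 0.226, 0.009], 0.57), ([0.407, 0.042, 0.007], 0.56)]
side pad [([0.597, -0.007, 0.046], 0.39), ([0.619, -0.092, 0.014], 0.17)]
side handle [([0.562, -0.26, 0.094], 0.47)]
side lever [([0.632, -0.167, 0.053], 0.71)]
side stop [([0.618, -0.098, 0.014], 0.81)]
```

View pics/top1.png

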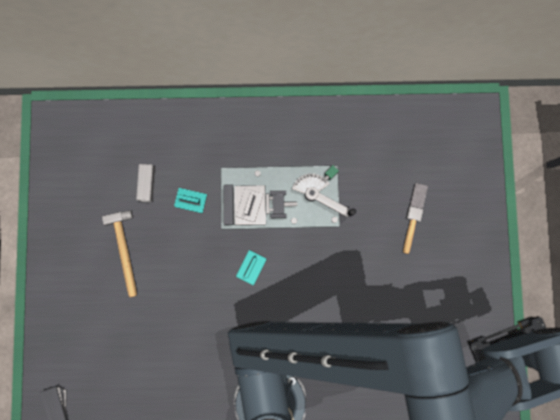

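View pics/side1.png

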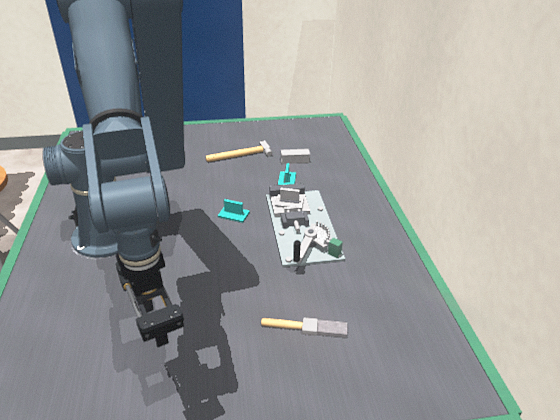

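The white-grey piece on the fixture bed (top view, about 250,205) is the coupon. The two turquoise ones are look-alikes. The handle is at about (351,212) in top and (297,250) in side. Next I fit the poses.

```bash
cat > fit.py <<'E'
from h import *
im,D=bot.capture("top"); P=cloud("top",D)
hsv=cv2.cvtColor(im,cv2.COLOR_RGB2HSV)
roi=np.zeros(D.shape,bool); roi[150:245,205:370]=1
m=roi&(P[...,2]>.006)&(D>0)
print("base z",np.median(P[...,2][roi&(hsv[...,2]>140)]).round(4),"table z",np.median(P[...,2][280:300,170:220]).round(4))
# bright base outline at z~.012
K,R,t=cam("top")
def back(u,v,z):
    d=np.array([(u-K[0,2])/K[0,0],(v-K[1,2])/K[1,1],1])@R; c=-t@R; return c+d*(z-c[2])/d[2]
b=(roi&(hsv[...,2]>105)).astype(np.uint8); b=cv2.morphologyEx(b,cv2.MORPH_OPEN,np.ones((5,5)))
c=max(cv2.findContours(b,0,1)[0],key=cv2.contourArea)
r=cv2.minAreaRect(c); bx=cv2.boxPoints(r); W=np.array([back(u,v,.012) for u,v in bx])
print("rect px",r,"\n",W.round(4)); print("sides",[np.linalg.norm(W[i]-W[i-1]).round(4) for i in range(4)])
for nm in("top","side"):
    if nm=="side": im2,D2=bot.capture(nm);Q=cloud(nm,D2)
    else: im2,D2,Q=im,D,P
    reg=(Q[...,0]>.52)&(Q[...,0]<.68)&(D2>0)
    rb=reg&(Q[...,2]>.072)&(Q[...,2]<.1)&(Q[...,1]>.0)&(Q[...,1]<.1)
    q=Q[rb]; print(nm,"rib",len(q),q.mean(0).round(4),q.max(0).round(4),q.min(0).round(4))
    rr=cv2.minAreaRect(q[:,:2].astype(np.float32)*1000); print(rr)
    hd=(Q[...,0]>.45)&(Q[...,0]<.7)&(D2>0)&(Q[...,2]>.07)&(Q[...,2]<.13)&(Q[...,1]>-.32)&(Q[...,1]<-.18)
    q=Q[hd]; print(nm,"handle",len(q),q.mean(0).round(4),q.max(0).round(4),q.min(0).round(4))
x=im[140:250,195:375]; save("pics/topc.png",cv2.resize(x,None,fx=4.4,fy=4.4,interpolation=cv2.INTER_CUBIC))
E
python3 fit.py
```

```text
base z 0.0157 table z 0.0005
rect px ((283.1712951660156, 196.7909393310547), (62.944454193115234, 127.31729888916016), 89.09062194824219) 
 [[ 0.7214  0.148   0.012 ]
 [ 0.7207 -0.2509  0.012 ]
 [ 0.5231 -0.2476  0.012 ]
 [ 0.5238  0.1462  0.012 ]]
sides [np.float64(0.1975), np.float64(0.3988), np.float64(0.1976), np.float64(0.3937)]
top rib 82 [0.5954 0.0525 0.0856] [0.6263 0.0644 0.0957] [0.5653 0.0399 0.0723]
((596.0084228515625, 52.69611358642578), (10.976811408996582, 64.55982971191406), 72.88228607177734)
top handle 58 [ 0.5642 -0.2477  0.1086] [ 0.6836 -0.1954  0.1263] [ 0.5541 -0.2608  0.0703]
side rib 86 [0.594  0.0494 0.0807] [0.6267 0.0657 0.0892] [0.5642 0.0358 0.0723]
((595.87255859375, 51.21736145019531), (20.083755493164062, 62.862117767333984), 75.40740203857422)
side handle 110 [ 0.562  -0.2575  0.0977] [ 0.5715 -0.2443  0.1207] [ 0.5531 -0.2639  0.0709]
```

View pics/topc.png

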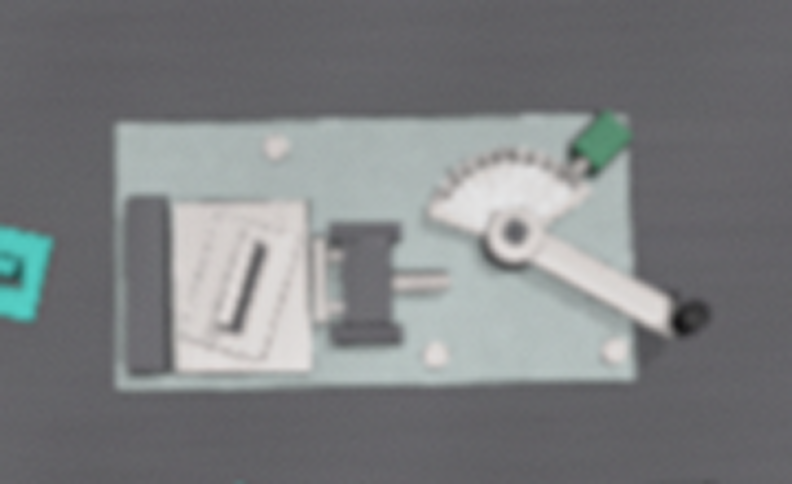

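The crop shows the base corners at about (116,123), (630,115), (635,380) and (117,390), the stop bar at the left, the rib tilted at about (243,287), and the hub at (512,234). I fit the fixture pose to these corners.

```bash
cat > fx.py <<'E'
from h import *
from scipy.optimize import least_squares
px=np.array([(116,123),(630,115),(635,380),(117,390),(126,198),(168,196),(173,372),(128,376)],float)/4.4+[195-.4,140-.4]
M=np.array([(120,165,12),(120,-200,12),(-70,-200,12),(-70,165,12),(60,155,55),(60,125,55),(-60,125,55),(-60,155,55)])/1000
def tw(p,m): c,s=np.cos(p[2]),np.sin(p[2]); return np.array([p[0]+c*m[0]-s*m[1],p[1]+s*m[0]+c*m[1],m[2]])
f=lambda p:np.concatenate([proj("top",tw(p,m))-q for m,q in zip(M,px)])
r=least_squares(f,[.6,-.06,0]); p=r.x; print(p.round(4),np.degrees(p[2]).round(2)); print(r.fun.round(2))
print("seat",tw(p,[0,.075,.03]).round(4),"stop",tw(p,[0,.125,.04]).round(4))
K,R,t=cam("top")
def back(u,v,z):
    d=np.array([(u-K[0,2])/K[0,0],(v-K[1,2])/K[1,1],1])@R; c=-t@R; return (c+d*(z-c[2])/d[2])
o=np.array([194.6,139.6])
pv=back(*(np.array([512,234])/4.4+o),.056); hd=back(*(np.array([690,314])/4.4+o),.118)
for n,w in(("pivot",pv),("handle",hd)):
    d=w[:2]-p[:2]; c,s=np.cos(p[2]),np.sin(p[2]); print(n,w.round(4),"fix",[round(c*d[0]+s*d[1],4),round(-s*d[0]+c*d[1],4)])
d=hd-pv; print("r",np.hypot(*d[:2]),"ang fix",np.degrees(np.arctan2(d[1],d[0])-p[2])%360)
for l in("pivot","lever","pad"):
  print(l)
st=bot.read_state(); print(st["tcp_rot"],st["time_s"],st["force"])
E
python3 fx.py
```

```text
[ 0.5965 -0.0235  0.002 ] 0.12
[ 0.06  0.38 -0.23 -0.08  0.64  0.2   0.39  0.25 -0.19  0.1   0.15  0.36
 -0.54 -0.24 -0.27 -0.95]
seat [0.5964 0.0515 0.03  ] stop [0.5963 0.1015 0.04  ]
pivot [ 0.6266 -0.1346  0.056 ] fix [np.float64(0.0298), np.float64(-0.1111)]
handle [ 0.5627 -0.2458  0.118 ] fix [np.float64(-0.0343), np.float64(-0.2222)]
r 0.128226808181555 ang fix 240.01896964174964
pivot
lever
pad
[[ 9.41827976e-01  3.36095318e-01  2.23418096e-05]
 [ 3.36095319e-01 -9.41827976e-01 -1.80820845e-05]
 [ 1.49648374e-05  2.45391907e-05 -1.00000000e+00]] 0.8 [-0.63478616 -0.8471117  -0.43712192]
```

Fixture at (0.5965, -0.0235) with yaw about 0. The rib is centred at about (0.5955, 0.052), its length at -17°. I move over the coupon first and check the joints after.

Request:
move_arm(increments=[{"xyz": [28.9,-23.7,0],"roll": 0,"grip": 45},{"xyz": [28.9,-23.7,0],"roll": 0,"grip": 45},{"xyz": [28.9,-23.7,0],"roll": 0,"grip": 45},{"xyz": [28.9,-23.7,0],"roll": 0,"grip": 45},{"xyz": [28.9,-23.7,0],"roll": 0,"grip": 45}])

```text
time_s: 1.22
position: [0.3069, -0.427, 0.2226]
tcp_rot: [[0.942, 0.335, 0.0], [0.335, -0.942, -0.0], [0.0, 0.0, -1.0]]
force: [-0.1, 0.5, -0.3]
opening: 0.711
grasp_force: 0.0
```

Request:
move_arm(increments=[{"xyz": [28.9,-23.7,0],"roll": 0,"grip": 45},{"xyz": [28.9,-23.7,0],"roll": 0,"grip": 45},{"xyz": [28.9,-23.7,0],"roll": 0,"grip": 45},{"xyz": [28.9,-23.7,0],"roll": 0,"grip": 45},{"xyz": [28.9,-23.7,0],"roll": 0,"grip": 45}])

```text
time_s: 1.63
position: [0.4034, -0.2668, 0.2228]
tcp_rot: [[0.942, 0.336, 0.001], [0.336, -0.942, -0.0], [0.0, 0.001, -1.0]]
force: [0.7, 0.0, 0.2]
opening: 0.46
grasp_force: 0.0
```

Request:
move_arm(increments=[{"xyz": [28.9,-23.7,0],"roll": 0,"grip": 45},{"xyz": [28.9,-23.7,0],"roll": 0,"grip": 45},{"xyz": [28.9,-23.7,0],"roll": 0,"grip": 45},{"xyz": [28.9,-23.7,0],"roll": 0,"grip": 45},{"xyz": [28.9,-23.7,0],"roll": 0,"grip": 45}])

```text
time_s: 2.05
position: [0.4997, -0.1064, 0.2228]
tcp_rot: [[0.942, 0.336, 0.001], [0.336, -0.942, -0.0], [0.0, 0.001, -1.0]]
force: [-0.0, -1.9, 1.2]
opening: 0.447
grasp_force: 0.0
```

Request:
move_arm(increments=[{"xyz": [28.9,-23.7,0],"roll": 0,"grip": 45},{"xyz": [28.9,-23.7,0],"roll": 0,"grip": 45},{"xyz": [28.9,-23.7,0],"roll": 0,"grip": 45},{"xyz": [28.9,-23.7,0],"roll": 0,"grip": 45},{"xyz": [28.9,-23.7,0],"roll": 0,"grip": 45}])

```text
time_s: 2.47
position: [0.5959, 0.054, 0.2227]
tcp_rot: [[0.942, 0.336, 0.0], [0.336, -0.942, -0.0], [0.0, 0.0, -1.0]]
force: [0.1, 0.0, 0.3]
opening: 0.45
grasp_force: 0.0
```

```bash
python3 -c "
from rig import bot
s=bot.read_state()
print(s['joint_positions'],s['position'],s['opening'],s['time_s'])"
```

```text
[-5.51351551e+00  2.81347948e+01  8.60512550e+01 -8.05227795e-03
  6.57956860e+01  6.48300601e+01] [0.59587808 0.05395818 0.22269618] 0.44954144113658745 2.4667
```

Request:
move_arm(increments=[{"xyz": [0,0,0],"roll": -0.1248,"grip": 45},{"xyz": [0,0,0],"roll": -0.1248,"grip": 45},{"xyz": [0,0,0],"roll": -0.1248,"grip": 45},{"xyz": [0,0,0],"roll": -0.1248,"grip": 45},{"xyz": [0,0,0],"roll": -0.1248,"grip": 45}])

```text
time_s: 2.88
position: [0.5952, 0.0524, 0.2225]
tcp_rot: [[0.562, 0.827, 0.0], [0.827, -0.562, -0.0], [-0.0, 0.0, -1.0]]
force: [-0.9, 0.1, -0.5]
opening: 0.448
grasp_force: 0.0
```

Request:
move_arm(increments=[{"xyz": [0,0,0],"roll": -0.1248,"grip": 45},{"xyz": [0,0,0],"roll": -0.1248,"grip": 45},{"xyz": [0,0,0],"roll": -0.1248,"grip": 45},{"xyz": [0,0,0],"roll": -0.1248,"grip": 45},{"xyz": [0,0,0],"roll": -0.1248,"grip": 45}])

```text
time_s: 3.3
position: [0.5952, 0.0521, 0.2226]
tcp_rot: [[-0.026, 1.0, 0.0], [1.0, 0.026, 0.0], [0.0, 0.0, -1.0]]
force: [-0.1, 0.4, -0.2]
opening: 0.451
grasp_force: 0.0
```

Request:
move_arm(increments=[{"xyz": [0,0,0],"roll": -0.1248,"grip": 45},{"xyz": [0,0,0],"roll": -0.1248,"grip": 45},{"xyz": [0,0,0],"roll": -0.1248,"grip": 45},{"xyz": [0,0,0],"roll": -0.1248,"grip": 45},{"xyz": [0,0,0],"roll": -0.1248,"grip": 45}])

```text
time_s: 3.72
position: [0.5952, 0.0521, 0.2226]
tcp_rot: [[-0.605, 0.796, 0.0], [0.796, 0.605, 0.0], [-0.0, 0.0, -1.0]]
force: [1.0, 0.2, -0.4]
opening: 0.451
grasp_force: 0.0
```

Request:
move_arm(increments=[{"xyz": [0,0,0],"roll": -0.1248,"grip": 45},{"xyz": [0,0,0],"roll": -0.1248,"grip": 45},{"xyz": [0,0,0],"roll": -0.1248,"grip": 45},{"xyz": [0,0,0],"roll": -0.1248,"grip": 45},{"xyz": [0,0,0],"roll": -0.1248,"grip": 45}])

```text
time_s: 4.13
position: [0.5952, 0.0521, 0.2226]
tcp_rot: [[-0.956, 0.292, 0.0], [0.292, 0.956, 0.0], [-0.0, 0.0, -1.0]]
force: [1.1, -0.2, -0.2]
opening: 0.449
grasp_force: 0.0
```

Request:
move_arm(increments=[{"xyz": [0,0,20],"roll": 0,"grip": 45},{"xyz": [0,0,20],"roll": 0,"grip": 45},{"xyz": [0,0,20],"roll": 0,"grip": 45},{"xyz": [0,0,10],"roll": 0,"grip": 45},{"xyz": [0,0,0],"roll": 0,"grip": 45}])

```text
time_s: 4.55
position: [0.5933, 0.0522, 0.1501]
tcp_rot: [[-0.954, 0.298, -0.005], [0.298, 0.954, 0.001], [0.005, -0.001, -1.0]]
force: [-0.7, -0.2, 0.0]
opening: 0.449
grasp_force: 0.0
```

```bash
python3 - <<'E'
from h import *
s=bot.read_state(); R=np.array(s["tcp_rot"]); print(s["joint_positions"][5],s["position"],np.degrees(np.arctan2(R[1,0],R[0,0])))
im,D=bot.capture("side"); u,v=proj("side",[.596,.05,.07]).astype(int)
save("pics/s2.png",cv2.resize(im[v-60:v+60,u-80:u+80],None,fx=5,fy=5,interpolation=cv2.INTER_CUBIC)); print(u,v)
E
```

```text
-78.35654702426557 [0.59333662 0.05220948 0.15013247] 162.64408688715497
289 193
```

View pics/s2.png

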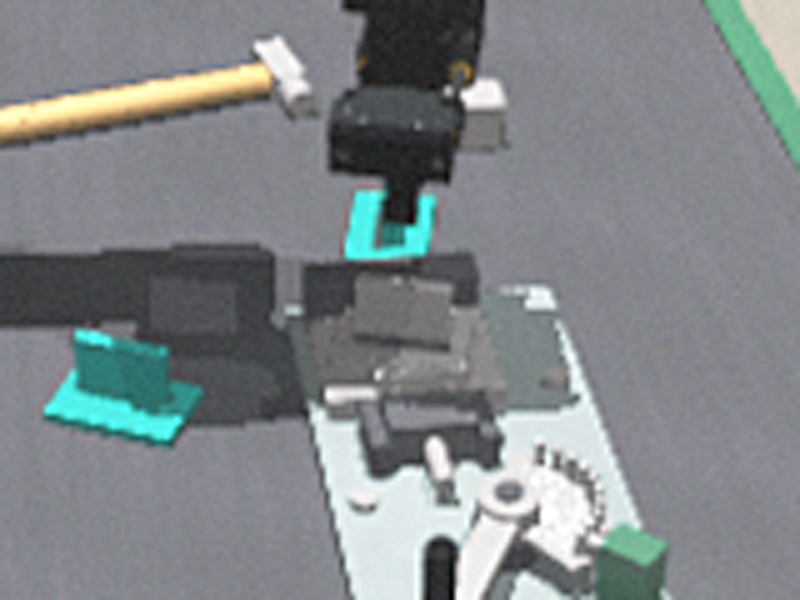

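The fingers sit above the rib, in line with it. I descend and close.

Request:
move_arm(increments=[{"xyz": [0,0,24],"roll": 0,"grip": 45},{"xyz": [0,0,24],"roll": 0,"grip": 45},{"xyz": [0,0,24],"roll": 0,"grip": 45},{"xyz": [0,0,16],"roll": 0,"grip": 45},{"xyz": [0,0,8],"roll": 0,"grip": 45}])

```text
time_s: 5.02
position: [0.5951, 0.0521, 0.0557]
tcp_rot: [[-0.955, 0.298, -0.001], [0.298, 0.955, 0.0], [0.001, -0.0, -1.0]]
force: [-0.2, 0.9, 0.2]
opening: 0.448
grasp_force: 0.0
```

Request:
move_arm(increments=[{"xyz": [0,0,2],"roll": 0,"grip": 45},{"xyz": [0,0,0],"roll": 0,"grip": 45},{"xyz": [0,0,0],"roll": 0,"grip": 30},{"xyz": [0,0,0],"roll": 0,"grip": 20},{"xyz": [0,0,0],"roll": 0,"grip": 14}])

```text
time_s: 5.43
position: [0.5961, 0.0521, 0.0559]
tcp_rot: [[-0.955, 0.298, 0.002], [0.298, 0.955, -0.0], [-0.002, 0.001, -1.0]]
force: [0.1, -0.1, 0.3]
opening: 0.306
grasp_force: 0.0
```

Request:
move_arm(increments=[{"xyz": [0,0,0],"roll": 0,"grip": 5},{"xyz": [0,0,0],"roll": 0,"grip": 0},{"xyz": [0,0,0],"roll": 0,"grip": 0},{"xyz": [0,0,0],"roll": 0,"grip": 0},{"xyz": [0,0,0],"roll": 0,"grip": 0}])

```text
time_s: 5.85
position: [0.5957, 0.0526, 0.0551]
tcp_rot: [[-0.954, 0.299, 0.001], [0.299, 0.954, 0.001], [-0.001, 0.001, -1.0]]
force: [0.2, 3.3, 4.0]
opening: 0.113
grasp_force: 30.0
```

Request:
move_arm(increments=[{"xyz": [0,0,-5],"roll": 0,"grip": 0},{"xyz": [0,0,-15],"roll": 0,"grip": 0},{"xyz": [0,0,-20],"roll": 0,"grip": 0},{"xyz": [0,0,-15],"roll": 0,"grip": 0},{"xyz": [0,0,-5],"roll": 0,"grip": 0}])

```text
time_s: 6.27
position: [0.5952, 0.0516, 0.1154]
tcp_rot: [[-0.955, 0.298, 0.0], [0.298, 0.955, -0.001], [-0.001, -0.001, -1.0]]
force: [1.3, 0.1, -5.9]
opening: 0.117
grasp_force: 30.0
```

Request:
move_arm(increments=[{"xyz": [0,0,0],"roll": 0.05,"grip": 0},{"xyz": [0,0,0],"roll": 0.1,"grip": 0},{"xyz": [0,0,0],"roll": 0.1,"grip": 0},{"xyz": [0,0,0],"roll": 0.1,"grip": 0},{"xyz": [0,0,0],"roll": 0.1,"grip": 0}])

```text
time_s: 6.68
position: [0.5933, 0.0518, 0.1127]
tcp_rot: [[-0.727, 0.687, -0.004], [0.687, 0.727, -0.0], [0.003, -0.003, -1.0]]
force: [0.4, -1.1, -6.2]
opening: 0.11
grasp_force: 30.0
```

Request:
move_arm(increments=[{"xyz": [0,0,0],"roll": 0.1,"grip": 0},{"xyz": [0,0,0],"roll": 0.1,"grip": 0},{"xyz": [0,0,0],"roll": 0.1,"grip": 0},{"xyz": [0,0,0],"roll": 0.1,"grip": 0},{"xyz": [0,0,0],"roll": 0.1,"grip": 0}])

```text
time_s: 7.1
position: [0.5934, 0.0518, 0.1127]
tcp_rot: [[-0.308, 0.951, -0.005], [0.951, 0.308, -0.0], [0.001, -0.004, -1.0]]
force: [0.6, 0.1, -6.1]
opening: 0.109
grasp_force: 30.0
```

Request:
move_arm(increments=[{"xyz": [0,0,0],"roll": 0.1,"grip": 0},{"xyz": [0,0,0],"roll": 0.1,"grip": 0},{"xyz": [0,0,0],"roll": 0.1,"grip": 0},{"xyz": [0,0,0],"roll": 0.015,"grip": 0},{"xyz": [0,0,0],"roll": 0,"grip": 0}])

```text
time_s: 7.52
position: [0.5939, 0.0519, 0.1132]
tcp_rot: [[-0.005, 1.0, -0.003], [1.0, 0.005, -0.0], [-0.0, -0.003, -1.0]]
force: [0.0, 0.0, -6.6]
opening: 0.114
grasp_force: 30.0
```

```bash
python3 - <<'E'
from h import *
s=bot.read_state(); R=np.array(s["tcp_rot"]); print(s["joint_positions"],s["position"],np.degrees(np.arctan2(R[1,0],R[0,0])),s["force"])
a,D=bot.capture("top"); P=cloud("top",D); b,D2=bot.capture("side")
u,v=proj("top",[.596,.04,.07]).astype(int); A=cv2.resize(a[v-40:v+40,u-40:u+40],(400,400),interpolation=cv2.INTER_CUBIC)
u,v=proj("side",[.596,.04,.07]).astype(int); B=cv2.resize(b[v-40:v+40,u-40:u+40],(400,400),interpolation=cv2.INTER_CUBIC)
save("pics/3.png",np.hstack([A,B]))
Q=cloud("side",D2); m=(abs(Q[...,0]-.596)<.05)&(abs(Q[...,1]-.05)<.06)&(Q[...,2]>.070)&(Q[...,2]<.105)&(D2>0)&(b.min(2)>90)
q=Q[m]; print("plate",len(q),q.min(0).round(4),q.max(0).round(4))
E
```

```text
[-5.72112249e+00  3.61770426e+01  9.16112199e+01 -3.43443754e-02
  5.23970273e+01 -5.98014353e+00] [0.59386997 0.05191266 0.11318811] 90.28003406601536 [ 0.0473884   0.03262324 -6.6067464 ]
plate 228 [ 0.5648 -0.0011  0.0857] [0.6248 0.0993 0.1037]
```

View pics/3.png

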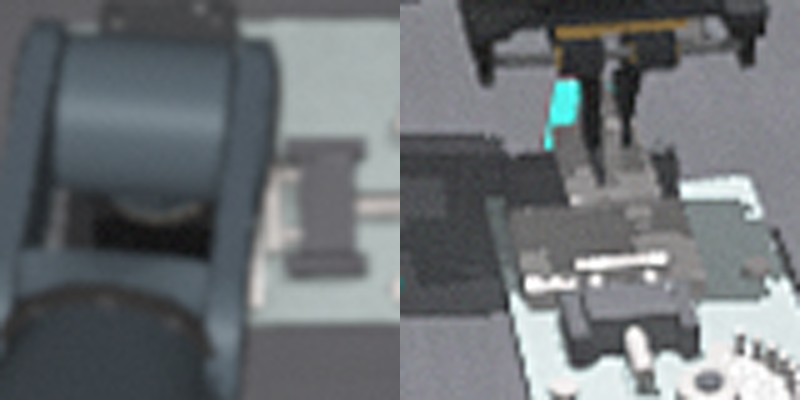

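The piece hangs lengthwise, about centred, with the plate between the pad and the stop bar. I lower it.

Request:
move_arm(increments=[{"xyz": [-0.3,1.0,10],"roll": 0.003,"grip": 0},{"xyz": [0,0,15],"roll": 0,"grip": 0},{"xyz": [0,0,12],"roll": 0,"grip": 0},{"xyz": [0,0,8],"roll": 0,"grip": 0},{"xyz": [0,0,5],"roll": 0,"grip": 0}])

```text
time_s: 8.03
position: [0.595, 0.0519, 0.0626]
tcp_rot: [[-0.0, 1.0, -0.003], [1.0, 0.0, 0.0], [0.0, -0.003, -1.0]]
force: [-1.0, -0.2, -6.5]
opening: 0.116
grasp_force: 30.0
```

Request:
move_arm(increments=[{"xyz": [0,0,2],"roll": 0,"grip": 0},{"xyz": [0,0,2],"roll": 0,"grip": 0},{"xyz": [0,0,1],"roll": 0,"grip": 0},{"xyz": [0,0,0],"roll": 0,"grip": 0},{"xyz": [0,0,0],"roll": 0,"grip": 0}])

```text
time_s: 8.45
position: [0.5966, 0.0518, 0.0601]
tcp_rot: [[-0.0, 1.0, 0.001], [1.0, 0.0, -0.0], [-0.0, 0.001, -1.0]]
force: [-0.2, -0.5, -5.8]
opening: 0.11
grasp_force: 30.0
```

Request:
move_arm(increments=[{"xyz": [0,0,1.5],"roll": 0,"grip": 0},{"xyz": [0,0,1.5],"roll": 0,"grip": 0},{"xyz": [0,0,1],"roll": 0,"grip": 0},{"xyz": [0,0,0],"roll": 0,"grip": 0},{"xyz": [0,0,0],"roll": 0,"grip": 0}])

```text
time_s: 8.87
position: [0.596, 0.0518, 0.0554]
tcp_rot: [[0.0, 1.0, -0.0], [1.0, -0.0, 0.0], [0.0, -0.0, -1.0]]
force: [0.1, 1.1, -6.6]
opening: 0.112
grasp_force: 30.0
```

Request:
move_arm(increments=[{"xyz": [0,0,0.7],"roll": 0,"grip": 0},{"xyz": [0,0,0],"roll": 0,"grip": 0},{"xyz": [0,0,0],"roll": 0,"grip": 0}])

```text
time_s: 9.12
position: [0.5963, 0.0518, 0.0552]
tcp_rot: [[-0.0, 1.0, 0.0], [1.0, 0.0, -0.0], [-0.0, 0.0, -1.0]]
force: [-1.4, 0.2, -3.5]
opening: 0.114
grasp_force: 30.0
```

Request:
move_arm(increments=[{"xyz": [0,0,0.4],"roll": 0,"grip": 0},{"xyz": [0,0,0],"roll": 0,"grip": 14},{"xyz": [0,0,0],"roll": 0,"grip": 25},{"xyz": [0,0,0],"roll": 0,"grip": 45},{"xyz": [0,0,0],"roll": 0,"grip": 45}])

```text
time_s: 9.53
position: [0.597, 0.0517, 0.055]
tcp_rot: [[0.0, 1.0, 0.002], [1.0, -0.0, -0.0], [-0.0, 0.002, -1.0]]
force: [-0.1, 0.1, 0.0]
opening: 0.281
grasp_force: 0.0
```

Request:
move_arm(increments=[{"xyz": [0,0,0],"roll": 0,"grip": 45},{"xyz": [0,0,-15],"roll": 0,"grip": 45},{"xyz": [0,0,-30],"roll": 0,"grip": 45},{"xyz": [0,0,-35],"roll": 0,"grip": 45},{"xyz": [0,0,-30],"roll": 0,"grip": 50}])

```text
time_s: 9.95
position: [0.5962, 0.0518, 0.1659]
tcp_rot: [[0.0, 1.0, 0.0], [1.0, -0.0, -0.0], [-0.0, 0.0, -1.0]]
force: [0.6, 0.0, 0.5]
opening: 0.465
grasp_force: 0.0
```

```bash
python3 - <<'E'
from h import *
s=bot.read_state(); print(s["position"],s["opening"],s["force"])
b,D2=bot.capture("side")
u,v=proj("side",[.596,.04,.04]).astype(int); save("pics/4.png",cv2.resize(b[v-40:v+40,u-50:u+50],(750,600),interpolation=cv2.INTER_CUBIC))
E
```

```text
[0.59624828 0.05177583 0.1658784 ] 0.4652614259153574 [0.62191342 0.0120091  0.54479046]
```

View pics/4.png

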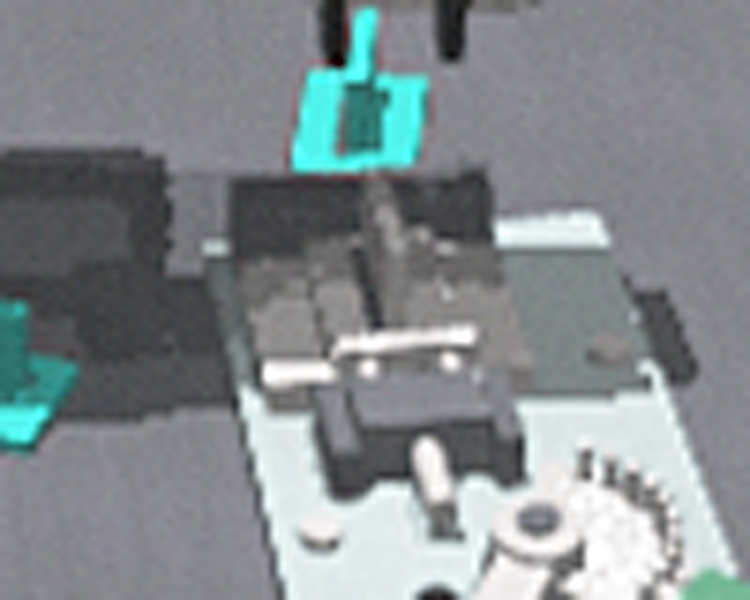

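The piece lies flat and lengthwise on the bed, released. Next is the handle at about (0.5615, -0.246).

Request:
move_arm(increments=[{"xyz": [-33.1,-3.9,0],"roll": 0,"grip": 60},{"xyz": [-33.1,-3.9,0],"roll": 0,"grip": 60},{"xyz": [-33.1,-3.9,0],"roll": 0,"grip": 60},{"xyz": [-33.1,-3.9,0],"roll": 0,"grip": 60},{"xyz": [-33.1,-3.9,0],"roll": 0,"grip": 60}])

```text
time_s: 10.42
position: [0.5764, -0.1151, 0.1645]
tcp_rot: [[-0.0, 1.0, 0.001], [1.0, 0.0, -0.0], [-0.0, 0.001, -1.0]]
force: [1.2, -0.2, -0.3]
opening: 0.596
grasp_force: 0.0
```

Request:
move_arm(increments=[{"xyz": [-33.1,-3.9,0],"roll": 0,"grip": 60},{"xyz": [-33.1,-3.9,0],"roll": 0,"grip": 60},{"xyz": [-33.1,-3.9,0],"roll": 0,"grip": 60},{"xyz": [-33.1,-3.9,0],"roll": 0,"grip": 60},{"xyz": [0,0,0],"roll": 0.1178,"grip": 60}])

```text
time_s: 10.83
position: [0.5612, -0.2533, 0.1646]
tcp_rot: [[0.124, 0.992, 0.003], [0.992, -0.124, -0.005], [-0.005, 0.003, -1.0]]
force: [-0.3, -0.4, 0.1]
opening: 0.601
grasp_force: 0.0
```

Request:
move_arm(increments=[{"xyz": [0,0,0],"roll": 0.1178,"grip": 60},{"xyz": [0,0,0],"roll": 0.1178,"grip": 60},{"xyz": [0,0,0],"roll": 0.1178,"grip": 60},{"xyz": [0,0,0],"roll": 0.1178,"grip": 60},{"xyz": [0,0,0],"roll": 0.1178,"grip": 60}])

```text
time_s: 11.25
position: [0.561, -0.2463, 0.1643]
tcp_rot: [[0.654, 0.756, 0.0], [0.756, -0.654, -0.0], [0.0, 0.0, -1.0]]
force: [-0.4, -0.4, -0.2]
opening: 0.6
grasp_force: 0.0
```

Request:
move_arm(increments=[{"xyz": [0,0,0],"roll": 0.1178,"grip": 60},{"xyz": [0,0,0],"roll": 0.1178,"grip": 60},{"xyz": [0,0,0],"roll": 0,"grip": 60},{"xyz": [0,0,0],"roll": 0,"grip": 60}])

```text
time_s: 11.58
position: [0.561, -0.2461, 0.1643]
tcp_rot: [[0.807, 0.59, -0.0], [0.59, -0.807, -0.0], [-0.0, -0.0, -1.0]]
force: [0.5, 0.6, 0.7]
opening: 0.599
grasp_force: 0.0
```

```bash
python3 - <<'E'
from h import *
s=bot.read_state(); R=np.array(s["tcp_rot"]); print(s["position"],np.degrees(np.arctan2(R[1,0],R[0,0])),s["opening"])
a,D=bot.capture("top"); b,D2=bot.capture("side")
for n,im,d in(("top",a,D),("side",b,D2)):
    Q=cloud(n,d); m=(abs(Q[...,0]-.596)<.06)&(abs(Q[...,1]-.05)<.05)&(Q[...,2]>.072)&(Q[...,2]<.1)&(d>0)
    q=Q[m]
    if len(q)>5: print(n,"rib",len(q),q.min(0).round(4),q.max(0).round(4),cv2.minAreaRect(q[:,:2].astype(np.float32)*1000))
u,v=proj("top",[.596,.04,.04]).astype(int); A=cv2.resize(a[v-40:v+40,u-40:u+40],(400,400),interpolation=cv2.INTER_CUBIC)
u,v=proj("side",[.57,-.24,.1]).astype(int); B=cv2.resize(b[v-50:v+30,u-40:u+40],(400,400),interpolation=cv2.INTER_CUBIC)
save("pics/5.png",np.hstack([A,B])); print(proj("side",[.5615,-.246,.118])-[u-40,v-50], proj("side",[.5615,-.246,.066])-[u-40,v-50])
E
```

```text
[ 0.56100556 -0.24610855  0.16432975] 36.177758143906566 0.5994662211222822
top rib 84 [0.5916 0.0198 0.0726] [0.6022 0.0821 0.0929] ((596.7672729492188, 50.932334899902344), (62.29688262939453, 10.147119522094727), 88.3835678100586)
[38.39986112 47.42964565] [37.82366168 61.48721834]
```

View pics/5.png

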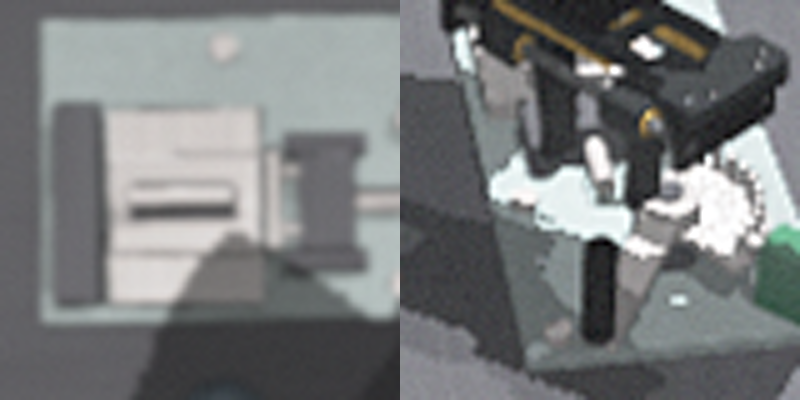

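The coupon is seated (rib centre 0.597, 0.051, lengthwise). The handle stands at about (600,290) in the right half, 1–2 px to +x of my estimate. I descend and grip it.

Request:
move_arm(increments=[{"xyz": [1.6,1.2,25],"roll": 0,"grip": 60},{"xyz": [0,0,25],"roll": 0,"grip": 60},{"xyz": [0,0,23],"roll": 0,"grip": 60},{"xyz": [0,0,15],"roll": 0,"grip": 60},{"xyz": [0,0,7],"roll": 0,"grip": 60}])

```text
time_s: 12.1
position: [0.5617, -0.2453, 0.067]
tcp_rot: [[0.808, 0.589, -0.004], [0.589, -0.808, 0.002], [-0.001, -0.004, -1.0]]
force: [0.5, 0.6, -0.6]
opening: 0.602
grasp_force: 0.0
```

Request:
move_arm(increments=[{"xyz": [0,0,0],"roll": 0,"grip": 45},{"xyz": [0,0,0],"roll": 0,"grip": 30},{"xyz": [0,0,0],"roll": 0,"grip": 20},{"xyz": [0,0,0],"roll": 0,"grip": 10},{"xyz": [0,0,0],"roll": 0,"grip": 0}])

```text
time_s: 12.52
position: [0.5638, -0.2466, 0.0707]
tcp_rot: [[0.809, 0.588, 0.002], [0.588, -0.809, -0.001], [0.001, 0.002, -1.0]]
force: [0.4, -1.0, -1.1]
opening: 0.308
grasp_force: 0.0
```

Request:
move_arm(increments=[{"xyz": [0,0,0],"roll": 0,"grip": 0},{"xyz": [0,0,0],"roll": 0,"grip": 0},{"xyz": [0,0,0],"roll": 0,"grip": 0},{"xyz": [0,0,0],"roll": 0,"grip": 0}])

```text
time_s: 12.85
position: [0.5652, -0.2482, 0.0706]
tcp_rot: [[0.809, 0.588, 0.005], [0.588, -0.809, -0.004], [0.002, 0.006, -1.0]]
force: [3.3, -4.3, 1.3]
opening: 0.224
grasp_force: 30.0
```

Handle gripped (19.5 mm). The grip position agrees with the vision pivot to about 3 mm, and the tolerance at four clicks is ±13 mm. I swing it along the arc.

Request:
move_arm(increments=[{"xyz": [-2.77,-6.71,0],"roll": 0,"grip": 0},{"xyz": [-2.39,-6.86,0],"roll": 0,"grip": 0},{"xyz": [-2.0,-6.98,0],"roll": 0,"grip": 0}])

```text
time_s: 13.1
position: [0.548, -0.2365, 0.0706]
tcp_rot: [[0.809, 0.588, 0.007], [0.588, -0.809, -0.005], [0.002, 0.008, -1.0]]
force: [3.1, -4.5, 1.4]
opening: 0.225
grasp_force: 30.0
```

Request:
move_arm(increments=[{"xyz": [-1.61,-7.08,0],"roll": 0,"grip": 0},{"xyz": [-1.21,-7.16,0],"roll": 0,"grip": 0},{"xyz": [-0.81,-7.21,0],"roll": 0,"grip": 0}])

```text
time_s: 13.35
position: [0.5331, -0.2223, 0.0706]
tcp_rot: [[0.809, 0.588, 0.008], [0.588, -0.809, -0.007], [0.002, 0.011, -1.0]]
force: [3.3, -6.8, -0.9]
opening: 0.225
grasp_force: 30.0
```

Request:
move_arm(increments=[{"xyz": [-0.41,-7.25,0],"roll": 0,"grip": 0},{"xyz": [0,-7.26,0],"roll": 0,"grip": 0},{"xyz": [0.41,-7.25,0],"roll": 0,"grip": 0}])

```text
time_s: 13.6
position: [0.5203, -0.2053, 0.0707]
tcp_rot: [[0.808, 0.589, 0.008], [0.589, -0.808, -0.008], [0.002, 0.012, -1.0]]
force: [3.4, -9.0, -2.1]
opening: 0.224
grasp_force: 30.0
```

Request:
move_arm(increments=[{"xyz": [0.81,-7.21,0],"roll": 0,"grip": 0},{"xyz": [1.21,-7.16,0],"roll": 0,"grip": 0},{"xyz": [0,0,0],"roll": 0,"grip": 0},{"xyz": [0,0,0],"roll": 0,"grip": 0}])

```text
time_s: 13.93
position: [0.5114, -0.1894, 0.0705]
tcp_rot: [[0.809, 0.588, 0.003], [0.588, -0.809, -0.003], [0.001, 0.004, -1.0]]
force: [1.9, -4.3, 4.3]
opening: 0.221
grasp_force: 30.0
```

Request:
move_arm(increments=[{"xyz": [1.61,-7.08,0],"roll": 0,"grip": 0},{"xyz": [2.0,-6.98,0],"roll": 0,"grip": 0},{"xyz": [2.39,-6.86,0],"roll": 0,"grip": 0},{"xyz": [0,0,0],"roll": 0,"grip": 0},{"xyz": [0,0,0],"roll": 0,"grip": 0}])

```text
time_s: 14.35
position: [0.504, -0.1689, 0.0704]
tcp_rot: [[0.809, 0.588, 0.003], [0.588, -0.809, -0.002], [0.001, 0.004, -1.0]]
force: [0.9, -5.3, 5.2]
opening: 0.227
grasp_force: 30.0
```

```bash
python3 - <<'E'
from h import *
s=bot.read_state(); print(s["position"],s["force"])
a,D=bot.capture("top"); b,D2=bot.capture("side")
u,v=proj("top",[.58,-.02,.04]).astype(int); A=cv2.resize(a[v-40:v+40,u-40:u+40],(400,400),interpolation=cv2.INTER_CUBIC)
u,v=proj("side",[.56,-.12,.06]).astype(int); B=cv2.resize(b[v-40:v+40,u-40:u+40],(400,400),interpolation=cv2.INTER_CUBIC)
save("pics/6.png",np.hstack([A,B]))
E
```

```text
[ 0.50398339 -0.16887281  0.0703981 ] [ 0.90005647 -5.32907441  5.1515522 ]
```

View pics/6.png

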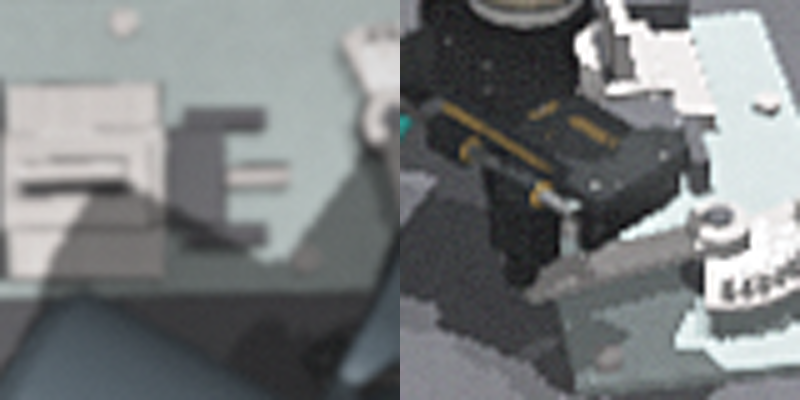

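The jaw has moved up to the plate. The handle is at about 195°, so I take it the last few mm to 192° and verify.

Request:
move_arm(increments=[{"xyz": [1.0,-3.8,0],"roll": 0,"grip": 0},{"xyz": [1.0,-3.7,0],"roll": 0,"grip": 0},{"xyz": [0,0,0],"roll": 0,"grip": 0},{"xyz": [0,0,0],"roll": 0,"grip": 0}])

```text
time_s: 14.78
position: [0.5026, -0.1629, 0.0705]
tcp_rot: [[0.809, 0.588, 0.006], [0.588, -0.809, -0.004], [0.002, 0.007, -1.0]]
force: [2.6, -8.1, 3.9]
opening: 0.22
grasp_force: 30.0
```

```bash
python3 - <<'E'
from h import *
s=bot.read_state(); print(s["position"],s["force"],s["opening"])
a,D=bot.capture("top"); o=cv2.imread("pics/top1.png")[:,:,::-1]
f=lambda x:cv2.resize(x[155:225,210:340],(790,425),interpolation=cv2.INTER_CUBIC)[:300]
save("pics/7.png",np.vstack([f(o),f(a)])); print(proj("top",[.58,-.02,.04]))
Q=cloud("top",D); m=(abs(Q[...,0]-.596)<.06)&(abs(Q[...,1]-.05)<.06)&(Q[...,2]>.074)&(Q[...,2]<.1)&(D>0)
q=Q[m]; print("rib",len(q),q.min(0).round(4),q.max(0).round(4),q.mean(0),cv2.minAreaRect(q[:,:2].astype(np.float32)*1000))
E
```

```text
[ 0.5025954  -0.16291276  0.07045434] [ 2.55148318 -8.09097693  3.87574558] 0.22024840039428298
[273.41615397 209.29450856]
rib 89 [0.591  0.0252 0.0746] [0.6022 0.0881 0.093 ] [0.59665211 0.05682271 0.08528692] ((596.3130493164062, 56.666015625), (62.89503479003906, 11.111373901367188), 89.47806549072266)
```

View pics/7.png

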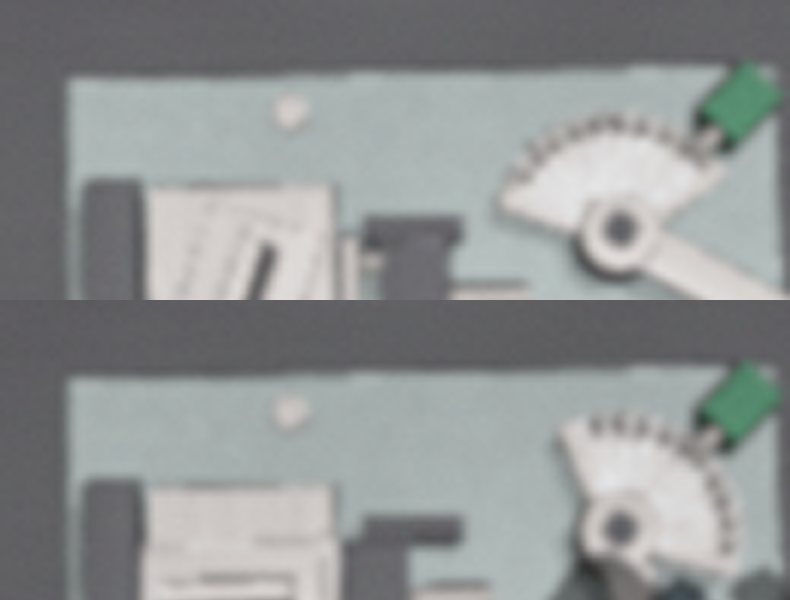

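Top (before) and bottom (after): the jaw body moved from 450 to 409 px, about 20 mm. The toothed sector turned about 49°, and the rib moved 5 mm to rest against the stop. That is four clicks with the handle held at about 192°, so I hand in.

```bash
python3 -c "
from rig import bot
print(bot.hand_in())"
```

```text
the job is handed in; nothing more can be done
None
```

I handed the job in with the T piece lying lengthwise against the stop bar, and the gripper still holding the lever at the fourth click (jaw moved about 20 mm, handle at about 192°); the hand-in gave no verdict.

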